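# Unbolt the lid of the blasting cabinet

### The job

Unbolt the lid of the blasting cabinet: hold the red spring catch fully down with one fingertip and, keeping it down, push the bolt's black knob with the other fingertip away from the keeper to the very end of its travel. Only then let go of the catch, so that it springs right up behind the bolt and secures it open, and move clear. Leave the lid shut and everything that lies on and around the cabinet where it is.

Things in the scene. Friction and masses are not known exactly. Their poses are not given: they have to be found in the camera images.
- cabinet: white steel blasting cabinet, fixed, 340 (x) x 480 (y) x 210 mm high; origin under its centre on the bench, z up, front with two black hand ports to -x. Level top at 210 mm: a hinged lid with a clear pane (y -153 to 153 mm), its front 118 mm a steel apron, between fixed side decks 85 mm wide. Bolt and red catch lie on the apron's right (-y) end; a lid handle 37 mm tall stands on its left half
- keeper (a point): foot of the steel staple (20.5 mm high) on the right-hand deck that takes the bolt's tip, on the bolt's centre line, level with the lid's top face, 74 mm towards the cabinet's -y from the knob's bolted place. Axes as the cabinet's
- bolt (a joint): position of the steel bolt in m: 0 (to 0.002) bolted, tip in the keeper; it slides along the cabinet's +y to a hard stop at 0.034, fully open. 2 to 3 N moves it. The catch's tooth blocks a side lug of the bolt at about 0.002 unless the catch is down; from there to 0.030 the lug passes over the tooth and keeps it down; beyond 0.030 the tooth can spring up behind it
- bolt_knob (a point): centre of the bolt's black knob, moving with the bolt: an upright cylinder 16 mm in diameter, from 16.5 to 48 mm above the lid's top face; this point is 34 mm above that face. The bolt's bar under it runs along the cabinet's y, upper side 16.5 mm above the lid; its guide staples, 51 mm to -y and 58 mm to +y of the knob's bolted place, are 19.5 mm high. Axes as the cabinet's
- catch (a joint): angle of the spring catch in rad: 0 is up (its rest), 0.17 fully down on its stop; it frees the bolt beyond 0.135. A spring returns it. At the middle of the pad it takes 4 N to start, 7 N at the stop, and moves 5.6 mm
- catch_pad (a point): centre of the top of the catch's red pad, 74 mm (cabinet's y) x 30 mm (x), its centre line 45 mm to the front (-x) of the bolt's; the pad reaches 42 mm to -y and 32 mm to +y of the knob's bolted place. Up, this point is 28 mm above the lid and the pad slopes 0.17 rad, higher near the bolt; pressed it is level, 22.5 mm above the lid. Hinged along its front edge. A fingertip can slide along it while pressing
- lid (a joint): opening angle of the cabinet's lid in rad, hinged along its rear edge, 2.5 kg; 0 is shut
- deck_sherd: loose clay sherd, 58 mm across, 11 mm thick, on the right-hand deck of the cabinet; origin under its centre
- vial: loose glass vial with a white cap, 28 mm in diameter, 48 mm high, on the right-hand deck; origin under its centre
- brush: loose brush, 170 mm long, lying along its x on the left-hand deck; origin under its middle
- pot: loose clay pot, 116 mm in diameter, 100 mm high, on the bench; origin under its centre
- powder_jar: loose jar with a blue cap, 76 mm in diameter, 110 mm high, on the bench; origin under its centre
- spatula: loose spatula, 170 mm long, lying along its x on the bench to the right of the cabinet; origin under its middle
- bench_sherd: loose clay sherd, 85 mm across, 13 mm thick, on the bench to the left of the cabinet; origin under its centre

How it is judged:
On the way, in this order (a step that is already met when the one before it is completed fails the run):
1. a fingertip holds the catch fully down, the bolt still bolted (contact force between the fingers and catch above 0.3 N and value of joint catch above 0.135 rad and value of joint bolt below 0.004 m), for 0.1 s.
2. the bolt is on its way, pushed by the fingers, with the catch still held (contact force between the fingers and catch above 0.3 N and contact force between the fingers and bolt above 0.3 N and value of joint catch above 0.12 rad and value of joint bolt above 0.01 m), for 0.02 s.
3. the bolt is fully open with the catch still held down (contact force between the fingers and catch above 0.3 N and value of joint catch above 0.12 rad and value of joint bolt above 0.031 m), for 0.1 s.
At the end, for the whole second after the job is handed in: the bolt is fully open (within 4 mm of its stop), the catch has sprung up behind it (within 0.03 rad of its rest), the lid is shut and the loose things are where they were (within 20 mm) (value of joint bolt above 0.03 m and value of joint catch below 0.03 rad and value of joint lid below 0.02 rad); the robot touches nothing.
It fails at once if something loose on or beside the cabinet is lifted, carried or pushed away (more than 20 mm) (distance of any of deck_sherd, vial, brush, pot, powder_jar, spatula, bench_sherd from where it was at the start of the episode above 0.02 m).
It fails at once if the catch is let go while the bolt is on its way (value of joint bolt between 0.006 and 0.028 m and contact force between the fingers and catch below 0.02 N).
It fails at once if the lid is lifted (value of joint lid above 0.05 rad).
It also fails if it takes over 35 s, if anything falls off the work surface, if the arm or the gripper's body presses on something with over 40 N, if the wrist force passes 120 N, or if a joint passes its speed limit or range.

### The arm

A 7-joint arm with a two-finger parallel gripper is mounted at the origin on the work surface. World frame = base frame: x ahead of the robot, y to its left, z up, the work surface at z = 0. Lengths are in m, angles in rad, forces in N, time in s.
With the tool pointing down it reaches from about 0.4 to 0.85 m from the base axis. Payload 4.5 kg.
Tool frame: the origin (TCP) lies midway between the tips of the shut fingers; the grasp point (between the pads) lies manip.grasp_offset behind it (manip.grasp_offset is the distance from the TCP to the grasp point, in m); z points along the fingers, y is the line along which they close (so a half turn about z gives the same grasp; the last joint's range is limited). The gripper opens to 85 mm and grips with 20 to 120 N. Pads are 22 mm wide; open, the fingers measure 114 mm over their backs; the gripper's body (76 mm by 85 mm) begins 54 mm behind the grasp point. The pads swing forward as they close: fully open they stand 13 mm farther back than shut.
Start: joints at [1.317, 0.689, -0.195, 1.565, 0.157, 0.902, -0.215], TCP at [0.177, -0.599, 0.231] pointing down, gripper open.
Joint ranges: [-3.01, 3.01], [-0.46, 2.08], [-1.47, 1.51], [0.13, 2.56], [-1, 4.14], [0.04, 2.09], [-2.66, 2.66]. Speed limits (rad/s): [2.57, 2.57, 3.14, 3.14, 3.14, 3.14, 3.14].

### API

Orientations are given as a rotation vector (axis times angle).
In Python, from cell import manip gives the robot as it stands.
- The arm moves only by the tool servo_tool, never from a script. Its argument "steps" is a list of rows, each a list of 7 numbers: the turn, a rotation vector about the tool's x, y, z in rad, then the shift along the tool's x, y, z in m, then the opening in per cent of the stroke, from 0 (shut) to 100 (fully open). In form: [[rx, ry, rz, x, y, z, claw], ...]. A call has 1 to 20 rows; each row is the pose to reach, as a shift and turn from the pose commanded when the call began, along the tool's axes at that moment; what a row does not reach only later rows make up. A row lasts 1/12 s, in which the tool goes at most 41.7 mm and 7.16 degrees, less where a joint would pass 70% of its speed; a pose out of reach is approached as far as the arm can. A call with a gripper value outside its range is refused whole. The fingers move at their own pace and stop on an object; "squeeze" is the grip in N (left out, the last holds). Time passes only in rows, so rows that repeat a pose let the fingers close. It gives the time, the measured TCP pose, the force, the opening and the grip force at its end, in the units of the state.
- manip.state(): the state, without advancing time (a new reading comes with each control period).
- manip.get_image(name): name is "scene" or "top" or "wrist"; returns the picture (480x640x3 uint8, red, green, blue); there is no depth.
- manip.camera_model(name): a dict with "vfov" (degrees; the focal length in pixels is half the picture's height over the tangent of half this angle, whatever the lens; pixels are square), "cx", "cy" (the principal point, pixels), "R" (3x3) and "t" (3): a world point X has camera coordinates R X + t; the wrist camera has in their place "T_tool_cam" (4x4, takes a point from camera to tool coordinates, whose origin is the TCP and whose axes are the flange's). Camera axes: x right, y down, z forward; pixel columns grow to the right and rows downward; lengths in m; the calibration is good to about 2 mm. A picture is of the moment at which its call begins: read the wrist's pose just before it. camera_model takes no time and is no camera call.
- manip.close_job(): hands the job in; it is judged then, once.
Trained networks look in the newest picture that a camera, given by its name, has taken for a name from the list of things; names that differ only in an ending like _2 or _b are one class to them, and where a whole thing is asked for, a point or a joint stands for the part that bears it (a point fixed in the world has none). Each returns a list of dicts, best first, with "confidence" (0 to 1); they miss things now and then, are a little off and sometimes report something else, mostly with a low value. They report only what shows in the picture. A call takes as long as a camera call.
- manip.masks_of(camera, target): "mask" (480x640 bool, what is visible of it) and "box" ([left, top, width, height] as shares, 0 to 1, of the picture: columns of its width, rows of its height, round what is visible of it).
- manip.mark_of(camera, target): "point" ([column, row] as shares, 0 to 1, of the picture: columns of its width, rows of its height: a listed point, or the origin of a listed thing).
The state is a dict: "t": time; "joints": joint angles; "joint_velocities": joint speeds; "joint_efforts": joint torques, N m; "position": TCP position; "eef_rot": TCP orientation; "contact_force": force on the tool from outside, world axes, zero at the start; "wrist_torque": the same for the moment, N m; "gripper_width": finger opening in m; "grip_force": force on a finger pad.
Only numpy, scipy, OpenCV 4.12 (cv2) and the standard library are available. Lean on these libraries where they do the work, as an engineer would, in place of code of your own. Each camera call takes 0.05 s, during which the arm holds its last target. There are 200 camera calls.

## Working session

There is one attempt and no reset: what is moved stays moved. The work goes in short steps, Python scripts to look and compute and a tool call to move; the robot and the scene stay as the last step left them, time stands still between calls to the robot, and variables do not carry over. Pictures are saved under pics/ and viewed, at most 10 in all, crops included, and the job is handed in when it is done.

Besides the shell and the picture viewer there is one more tool, called after "Request:" as name([rows], argument=value, ...), one row to a line, values as JSON. servo_tool: Moves the arm, as the interface text tells. Its arguments: {"type":"object","properties":{"steps":{"type":"array","items":{"type":"array","items":{"type":"number"}}},"squeeze":{"type":"number"}},"required":["steps"]}

```bash
mkdir -p pics; ls
cat > h.py <<'E'
import numpy as np,cv2
from cell import manip
def shot(c,fn=None):
    im=np.array(manip.get_image(c))
    if fn: cv2.imwrite('pics/'+fn,im[:,:,::-1])
    return im
def cam(c):
    m=manip.camera_model(c); f=240/np.tan(np.radians(m['vfov'])/2)
    return f,m['cx'],m['cy'],m
def mark(c,n):
    r=manip.mark_of(c,n)
    return [(round(a['point'][0]*640,1),round(a['point'][1]*480,1),round(a['confidence'],2)) for a in r]
E
python3 - <<'E'
from h import *
for c in('scene','top'):
    shot(c,c+'1.png'); m=manip.camera_model(c); print(c,m)
    for n in('cabinet','keeper','bolt_knob','catch_pad','vial','deck_sherd'): print(n,mark(c,n))
print(manip.camera_model('wrist')); print(manip.state(), manip.grasp_offset)
E
```

```text
pics
scene {'vfov': 57.951553369336715, 'cx': 318.4230499558751, 'cy': 238.54796169788307, 'R': array([[ 0.16465433,  0.98621146,  0.01661067],
       [ 0.74433884, -0.11318715, -0.65814008],
       [-0.64718517,  0.12072958, -0.75271224]]), 't': array([-0.17895633, -0.3319149 ,  1.51961261])}
cabinet []
keeper []
bolt_knob [(253.7, 199.3, 0.92)]
catch_pad [(255.7, 193.2, 0.72)]
vial [(203.0, 252.0, 0.8)]
deck_sherd [(201.4, 227.0, 0.49)]
top {'vfov': 44.146178116531765, 'cx': 322.24924448082606, 'cy': 238.6156631895441, 'R': array([[ 0.00771035, -0.99994847, -0.00660371],
       [-0.99468748, -0.00699152, -0.10270314],
       [ 0.10265168,  0.00736051, -0.99469013]]), 't': array([0.07812772, 0.60141663, 1.23584139])}
cabinet []
keeper [(436.8, 265.2, 0.97)]
bolt_knob [(463.6, 201.7, 0.7), (401.4, 258.3, 0.69)]
catch_pad [(400.1, 287.4, 0.61)]
vial [(461.9, 203.5, 0.59)]
deck_sherd [(462.6, 241.1, 0.95)]
{'vfov': 59.66450717524442, 'cx': 315.3335867099391, 'cy': 248.03627643537286, 'T_tool_cam': array([[-3.00153401e-04, -9.53305602e-01, -3.02007183e-01,
         7.73060126e-02],
    
[... 274 characters left out ...]
array([ 1.31677668,  0.68908491, -0.1946317 ,  1.56529943,  0.1573156 ,
        0.90250334, -0.21509334]), 'joint_velocities': array([-0.00045854, -0.00037839, -0.00026327,  0.0013165 , -0.00071204,
       -0.00081614,  0.00041662]), 'joint_efforts': array([-1.24002918e-04, -5.39425814e+01, -1.26694679e+00, -1.58859390e+01,
        9.94189060e-03,  1.63584169e-03,  1.52988201e-05]), 'position': array([ 0.17745834, -0.5993034 ,  0.2313271 ]), 'eef_rot': array([3.10901649e+00, 4.50632632e-01, 4.95176131e-05]), 'contact_force': array([0.60262279, 0.11776894, 0.53687274]), 'wrist_torque': array([0.01086058, 0.0143771 , 0.03086726]), 'grip_force': 0.0, 'gripper_width': 0.08524033950945711} 0.0187
```

View pics/top1.png

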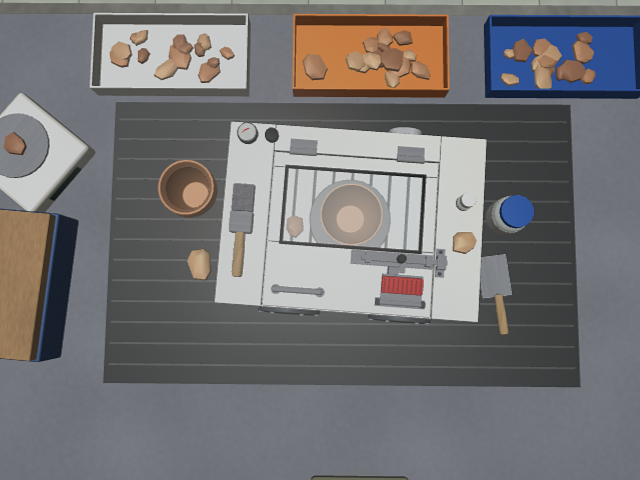

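View pics/scene1.png

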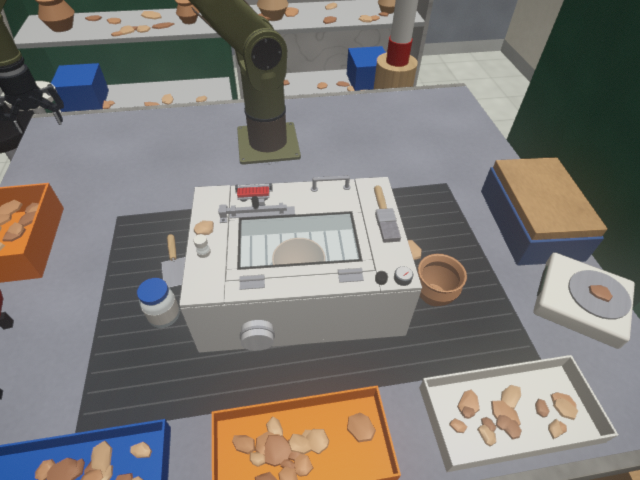

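The top view shows the knob at (401,259), the red pad at (402,287) and the keeper at about (440,262). The vial is at (465,201) and the sherd at (464,242), both on the right deck. In the scene view the apron faces the robot.

```bash
cat >> h.py <<'E'
def back(c,u,v,z):
    f,cx,cy,m=cam(c); R=np.array(m['R']);t=np.array(m['t'])
    C=-R.T@t; d=R.T@np.array([(u-cx)/f,(v-cy)/f,1]); return C+d*(z-C[2])/d[2]
def backw(u,v,z,st):
    from scipy.spatial.transform import Rotation as Ro
    f,cx,cy,m=cam('wrist'); T=np.array(m['T_tool_cam']); Rt=Ro.from_rotvec(st['eef_rot']).as_matrix()
    C=Rt@T[:3,3]+st['position']; d=Rt@T[:3,:3]@np.array([(u-cx)/f,(v-cy)/f,1]); return C+d*(z-C[2])/d[2]
E
python3 - <<'E'
from h import *
np.set_printoptions(precision=4,suppress=True)
P=[back('top',*p,.21) for p in((231,122),(486,139),(478,321),(215,302))]
print(np.array(P))
for a,b in((0,1),(3,2)):
    d=P[a]-P[b]; print('ydir len',np.linalg.norm(d),'yaw',np.arctan2(-d[0],d[1]))
for a,b in((0,3),(1,2)):
    d=P[a]-P[b]; print('xdir len',np.linalg.norm(d),'yaw',np.arctan2(d[1],d[0]))
print('knob',back('top',401.4,258.3,.244),back('scene',253.7,199.3,.244))
print('pad',back('top',400.1,287.4,.238),back('scene',255.7,193.2,.238))
print('keeper',back('top',436.8,265.2,.21))
E
```

```text
[[ 0.8013  0.2542  0.21  ]
 [ 0.7714 -0.2229  0.21  ]
 [ 0.4346 -0.2015  0.21  ]
 [ 0.4651  0.2755  0.21  ]]
ydir len 0.4780814322135679 yaw -0.06246417005833542
ydir len 0.4779516133502267 yaw -0.06379245852219328
xdir len 0.33683994888576596 yaw -0.0630420202572352
xdir len 0.33747490645712036 yaw -0.06342685962397875
knob [ 0.5448 -0.0595  0.244 ] [ 0.5328 -0.0606  0.244 ]
pad [ 0.4935 -0.0577  0.238 ] [ 0.5066 -0.0548  0.238 ]
keeper [ 0.535  -0.1284  0.21  ]
```

Request:
servo_tool([
  [0, 0, 0, 0, 0, -0.04, 36],
  [0, 0, 0, 0, 0, -0.08, 36],
  [0, 0, 0, 0, 0, -0.12, 36],
  [0, 0, -0.12, 0.03, -0.025, -0.13, 36],
  [0, 0, -0.24, 0.06, -0.05, -0.13, 36],
  [0, 0, -0.36, 0.09, -0.08, -0.13, 36],
  [0, 0, -0.48, 0.12, -0.1, -0.13, 36],
  [0, 0, -0.6, 0.15, -0.13, -0.13, 36],
  [0, 0, -0.72, 0.18, -0.155, -0.13, 36],
  [0, 0, -0.84, 0.21, -0.18, -0.13, 36],
  [0, 0, -0.96, 0.24, -0.205, -0.13, 36],
  [0, 0, -1.08, 0.27, -0.23, -0.13, 36],
  [0, 0, -1.2, 0.3, -0.255, -0.13, 36],
  [0, 0, -1.22, 0.33, -0.28, -0.13, 36],
  [0, 0, -1.22, 0.36, -0.305, -0.13, 36],
  [0, 0, -1.22, 0.39, -0.33, -0.13, 36],
  [0, 0, -1.22, 0.42, -0.36, -0.13, 36],
  [0, 0, -1.22, 0.45, -0.385, -0.13, 36],
  [0, 0, -1.22, 0.47, -0.4, -0.13, 36],
  [0, 0, -1.22, 0.47, -0.4, -0.13, 36],
])

```text
t: 2.37
position: [0.5174, -0.0753, 0.3619]
eef_rot: [-2.279, -2.161, -0.009]
contact_force: [1.5, 0.4, -0.1]
gripper_width: 0.0306
grip_force: 0.0
```

Run:
```python
from h import *
np.set_printoptions(precision=4,suppress=True)
s=manip.state(); shot('wrist','w1.png'); print(s['t'],s['position'],s['eef_rot'],s['gripper_width'],s['joints'],s['contact_force'])
for n,z in(('bolt_knob',.244),('catch_pad',.238),('keeper',.21)):
    for u,v,c in mark('wrist',n): print(n,u,v,c,backw(u,v,z,s))
```

```text
2.3667 [ 0.5174 -0.0753  0.3619] [-2.2791 -2.1609 -0.0092] 0.030609395437365253 [ 0.4616  0.4535 -0.6289  1.666   0.2867  1.1126 -0.2993] [ 1.4575  0.3737 -0.0979]
bolt_knob 350.7 214.5 0.67 [ 0.5409 -0.0578  0.244 ]
catch_pad 281.9 219.1 0.83 [ 0.4966 -0.0598  0.238 ]
keeper 348.1 297.2 0.79 [ 0.5398 -0.13    0.21  ]
```

View pics/w1.png

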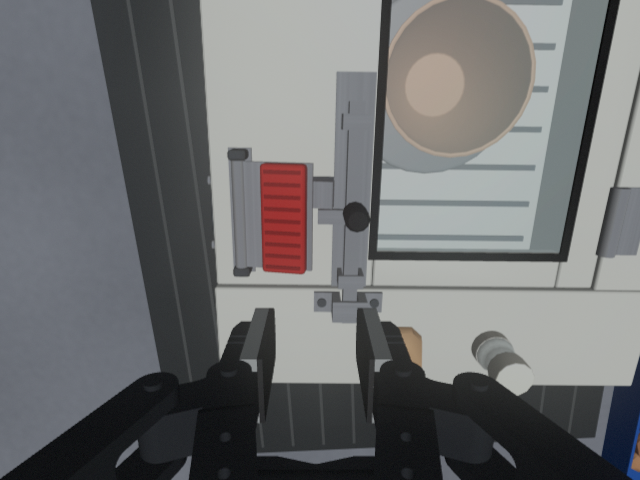

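The wrist view shows the knob at (356,216), the pad centred at (284,218) with its bolt side at column 307, and the keeper at (348,300). Both fingers are aligned along the cabinet's x. I'll set the opening, shift 6 mm to -y and descend.

Request:
servo_tool([
  [0, 0, 0.01, -0.006, 0, 0.01, 43],
  [0, 0, 0.01, -0.006, 0, 0.035, 43],
  [0, 0, 0.01, -0.006, 0, 0.06, 43],
  [0, 0, 0.01, -0.006, 0, 0.08, 43],
  [0, 0, 0.01, -0.006, 0, 0.095, 43],
  [0, 0, 0.01, -0.006, 0, 0.102, 43],
  [0, 0, 0.01, -0.006, 0, 0.102, 43],
  [0, 0, 0.01, -0.006, 0, 0.102, 43],
])

```text
t: 3.23
position: [0.514, -0.0892, 0.2594]
eef_rot: [2.303, 2.137, -0.0]
contact_force: [-0.3, 0.3, 0.7]
gripper_width: 0.0369
grip_force: 0.0
```

Run:
```python
from h import *
np.set_printoptions(precision=4,suppress=True)
s=manip.state(); shot('wrist','w2.png'); print(s['t'],s['position'],s['eef_rot'],s['gripper_width'],s['contact_force'])
for n,z in(('bolt_knob',.244),('catch_pad',.238),('keeper',.21)):
    for u,v,c in mark('wrist',n): print(n,u,v,c,backw(u,v,z,s))
```

```text
3.2333 [ 0.514  -0.0892  0.2594] [ 2.3025  2.137  -0.0004] 0.03694452973078311 [-0.2605  0.3398  0.7023]
bolt_knob 388.2 239.2 0.6 [ 0.5444 -0.0594  0.244 ]
catch_pad 266.5 247.3 0.76 [ 0.4957 -0.061   0.238 ]
keeper 371.7 359.0 0.93 [ 0.5398 -0.1345  0.21  ]
```

View pics/w2.png

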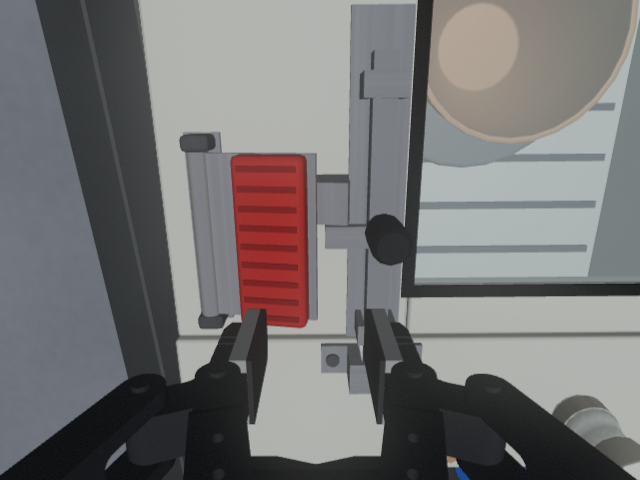

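Close up, the knob is at (388,240), the pad spans columns 232–307 and rows 155–326, and the fingers are about 6 mm too far front and 7 mm too far to -y. I'll correct that and descend.

Request:
servo_tool([
  [0, 0, -0.01, 0.007, 0.006, 0, 43],
  [0, 0, -0.01, 0.007, 0.006, 0.005, 43],
  [0, 0, -0.01, 0.007, 0.006, 0.01, 43],
  [0, 0, -0.01, 0.007, 0.006, 0.014, 43],
  [0, 0, -0.01, 0.007, 0.006, 0.014, 43],
  [0, 0, -0.01, 0.007, 0.006, 0.014, 43],
])

```text
t: 3.93
position: [0.5202, -0.0819, 0.2448]
eef_rot: [-2.29, -2.15, 0.002]
contact_force: [0.8, -0.2, 0.6]
gripper_width: 0.0366
grip_force: 0.0
```

Run:
```python
from h import *
np.set_printoptions(precision=4,suppress=True)
s=manip.state(); shot('wrist','w3.png'); print(s['t'],s['position'],s['eef_rot'],s['gripper_width'],s['contact_force'])
for n,z in(('bolt_knob',.244),('catch_pad',.238)):
    for u,v,c in mark('wrist',n): print(n,u,v,c,backw(u,v,z,s))
```

```text
3.9333 [ 0.5202 -0.0819  0.2448] [-2.2897 -2.1498  0.0016] 0.03658680967380314 [ 0.7792 -0.2028  0.6441]
bolt_knob 375.5 267.9 0.62 [ 0.5431 -0.0578  0.244 ]
catch_pad 251.9 275.3 0.88 [ 0.497  -0.0601  0.238 ]
```

View pics/w3.png

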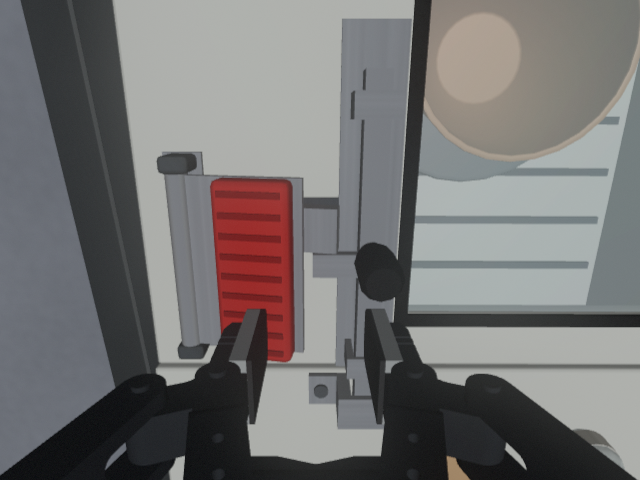

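The left fingertip is now over the pad and the right one is just behind the knob (378,270), clear of it. I'll press down gradually.

Request:
servo_tool([
  [0, 0, 0, 0, 0, 0.002, 43],
  [0, 0, 0, 0, 0, 0.005, 43],
  [0, 0, 0, 0, 0, 0.008, 43],
  [0, 0, 0, 0, 0, 0.008, 43],
  [0, 0, 0, 0, 0, 0.008, 43],
])

```text
t: 4.5
position: [0.521, -0.0818, 0.2375]
eef_rot: [2.29, 2.15, 0.0]
contact_force: [0.5, -0.8, 2.7]
gripper_width: 0.037
grip_force: 1.6
```

Request:
servo_tool([
  [0, 0, 0, 0, 0, 0.002, 43],
  [0, 0, 0, 0, 0, 0.004, 43],
  [0, 0, 0, 0, 0, 0.004, 43],
  [0, 0, 0, 0, 0, 0.004, 43],
])

```text
t: 4.83
position: [0.5223, -0.0819, 0.234]
eef_rot: [2.289, 2.148, 0.004]
contact_force: [3.2, -1.5, 5.4]
gripper_width: 0.0365
grip_force: 2.6
```

Request:
servo_tool([
  [0, 0, 0, 0, 0, 0.001, 43],
  [0, 0, 0, 0, 0, 0.002, 43],
  [0, 0, 0, 0, 0, 0.002, 43],
  [0, 0, 0, 0, 0, 0.002, 43],
])

```text
t: 5.17
position: [0.5229, -0.082, 0.2323]
eef_rot: [2.288, 2.147, 0.005]
contact_force: [2.3, -0.4, 6.8]
gripper_width: 0.0367
grip_force: 3.1
```

Request:
servo_tool([
  [0, 0, 0, 0, 0, 0.001, 43],
  [0, 0, 0, 0, 0, 0.002, 43],
  [0, 0, 0, 0, 0, 0.002, 43],
  [0, 0, 0, 0, 0, 0.002, 43],
])

```text
t: 5.5
position: [0.5232, -0.0821, 0.2313]
eef_rot: [2.287, 2.147, 0.006]
contact_force: [1.6, -1.2, 13.9]
gripper_width: 0.0367
grip_force: 6.6
```

The force has stiffened to 14 N, so the catch is on its stop. I'll slide along +y.

Request:
servo_tool([
  [0, 0, 0, 0.002, 0, 0.0005, 43],
  [0, 0, 0, 0.004, 0, 0.0005, 43],
  [0, 0, 0, 0.006, 0, 0.0005, 43],
  [0, 0, 0, 0.008, 0, 0.0005, 43],
  [0, 0, 0, 0.01, 0, 0.0005, 43],
  [0, 0, 0, 0.012, 0, 0.0005, 43],
])

```text
t: 6.0
position: [0.5232, -0.0772, 0.2311]
eef_rot: [2.287, 2.137, -0.007]
contact_force: [-0.8, -16.6, 20.7]
gripper_width: 0.0368
grip_force: 11.1
```

Request:
servo_tool([
  [0, 0, 0, 0, 0, 0, 43],
  [0, 0, 0, 0, 0, 0, 43],
])

```text
t: 6.17
position: [0.5232, -0.0771, 0.2311]
eef_rot: [2.287, 2.137, -0.007]
contact_force: [0.7, -14.5, 18.6]
gripper_width: 0.0365
grip_force: 9.9
```

Run:
```python
from h import *
np.set_printoptions(precision=4,suppress=True)
s=manip.state(); shot('wrist','w4.png'); print(s['t'],s['position'],s['eef_rot'],s['gripper_width'],s['contact_force'])
for n,z in(('bolt_knob',.244),('catch_pad',.2325)):
    for u,v,c in mark('wrist',n): print(n,u,v,c,backw(u,v,z,s))
```

```text
6.1667 [ 0.5232 -0.0771  0.2311] [ 2.2875  2.1374 -0.0067] 0.03648325262713767 [  0.6784 -14.5156  18.6414]
bolt_knob 373.9 290.2 0.82 [ 0.5436 -0.0556  0.244 ]
catch_pad 245.7 298.3 0.89 [ 0.4984 -0.0607  0.2325]
```

View pics/w4.png

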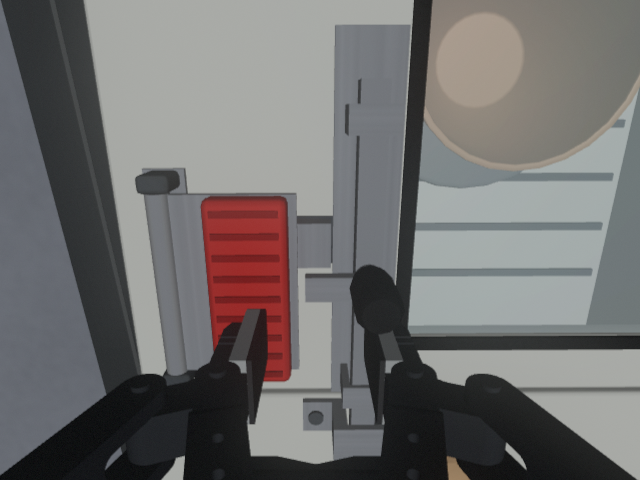

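The fingertip now touches the knob (377,300) and the red pad is level. The lag is friction on the pad plus arm compliance, so I'll keep pushing.

Request:
servo_tool([
  [0, 0, 0, 0.002, 0, -0.0005, 43],
  [0, 0, 0, 0.004, 0, -0.0005, 43],
  [0, 0, 0, 0.006, 0, -0.0005, 43],
  [0, 0, 0, 0.006, 0, -0.0005, 43],
])

```text
t: 6.65
position: [0.5233, -0.071, 0.2312]
eef_rot: [2.288, 2.138, -0.008]
contact_force: [2.0, -13.4, 17.0]
gripper_width: 0.0368
grip_force: 8.9
```

Request:
servo_tool([
  [0, 0, 0, 0.002, 0, 0, 43],
  [0, 0, 0, 0.004, 0, 0, 43],
  [0, 0, 0, 0.006, 0, 0, 43],
  [0, 0, 0, 0.008, 0, 0, 43],
  [0, 0, 0, 0.01, 0, 0, 43],
  [0, 0, 0, 0.012, 0, 0, 43],
  [0, 0, 0, 0.014, 0, 0, 43],
  [0, 0, 0, 0.016, 0, 0, 43],
  [0, 0, 0, 0.016, 0, 0, 43],
])

```text
t: 7.4
position: [0.5242, -0.055, 0.2312]
eef_rot: [2.288, 2.138, -0.008]
contact_force: [0.5, -13.6, 17.4]
gripper_width: 0.0365
grip_force: 9.2
```

Request:
servo_tool([
  [0, 0, 0, 0.002, 0, 0, 43],
  [0, 0, 0, 0.004, 0, 0, 43],
  [0, 0, 0, 0.006, 0, 0, 43],
  [0, 0, 0, 0.008, 0, 0, 43],
  [0, 0, 0, 0.008, 0, 0, 43],
])

```text
t: 7.82
position: [0.5246, -0.0468, 0.2312]
eef_rot: [2.288, 2.138, -0.008]
contact_force: [0.3, -12.5, 18.4]
gripper_width: 0.0366
grip_force: 9.1
```

Request:
servo_tool([
  [0, 0, 0, 0.002, 0, 0, 43],
  [0, 0, 0, 0.004, 0, 0, 43],
  [0, 0, 0, 0.006, 0, 0, 43],
  [0, 0, 0, 0.006, 0, 0, 43],
])

```text
t: 8.15
position: [0.5248, -0.0437, 0.2312]
eef_rot: [2.29, 2.134, -0.013]
contact_force: [-0.2, -19.0, 19.1]
gripper_width: 0.0367
grip_force: 11.7
```

Request:
servo_tool([
  [0, 0, 0, 0.002, 0, 0, 43],
  [0, 0, 0, 0.004, 0, 0, 43],
  [0, 0, 0, 0.004, 0, 0, 43],
])

```text
t: 8.4
position: [0.5248, -0.0434, 0.2312]
eef_rot: [2.292, 2.127, -0.019]
contact_force: [-0.1, -25.3, 22.5]
gripper_width: 0.0368
grip_force: 15.8
```

Run:
```python
from h import *
np.set_printoptions(precision=4,suppress=True)
s=manip.state(); shot('wrist','w5.png'); print(s['t'],s['position'],s['eef_rot'],s['gripper_width'],s['contact_force'])
for n,z in(('bolt_knob',.244),('catch_pad',.2325)):
    for u,v,c in mark('wrist',n): print(n,u,v,c,backw(u,v,z,s))
```

```text
8.4 [ 0.5248 -0.0434  0.2312] [ 2.2917  2.1271 -0.0187] 0.03676052897096492 [ -0.0981 -25.3061  22.4515]
bolt_knob 373.8 296.3 0.91 [ 0.5453 -0.0241  0.244 ]
catch_pad 254.0 376.9 0.97 [ 0.4991 -0.0606  0.2325]
```

View pics/w5.png

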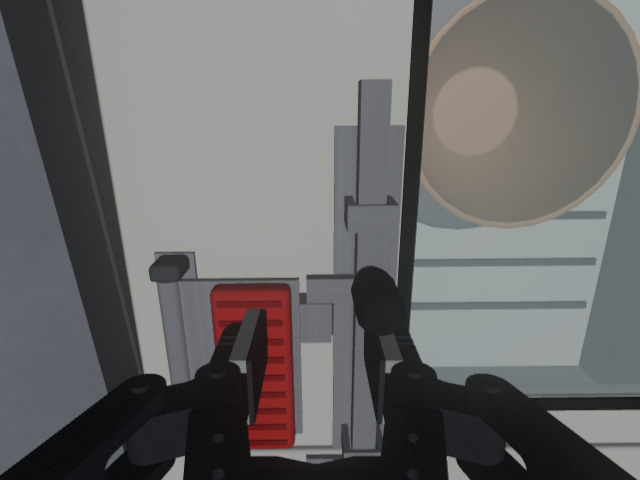

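The bolt is at its hard stop: the force rose with no motion, and the knob has moved about 34 mm with the pad still level. I'll ease the side push, then lift straight up.

Request:
servo_tool([
  [0, 0, 0, -0.002, 0, 0, 43],
  [0, 0, 0, -0.004, 0, 0, 43],
  [0, 0, 0, -0.004, 0, -0.003, 43],
  [0, 0, 0, -0.005, 0, -0.006, 43],
  [0, 0, 0, -0.007, 0, -0.009, 43],
  [0, 0, 0, -0.01, 0, -0.012, 43],
  [0, 0, 0, -0.014, 0, -0.017, 43],
  [0, 0, 0, -0.018, 0, -0.025, 43],
  [0, 0, 0, -0.018, 0, -0.04, 43],
  [0, 0, 0, -0.018, 0, -0.06, 43],
  [0, 0, 0, -0.018, 0, -0.08, 43],
  [0, 0, 0, -0.018, 0, -0.1, 43],
  [0, 0, 0, -0.018, 0, -0.12, 43],
  [0, 0, 0, -0.018, 0, -0.12, 43],
  [0, 0, 0, -0.018, 0, -0.12, 43],
])

```text
t: 9.8
position: [0.5234, -0.047, 0.3507]
eef_rot: [2.288, 2.15, 0.004]
contact_force: [0.1, -0.8, 0.4]
gripper_width: 0.0367
grip_force: 0.0
```

Run:
```python
from h import *
np.set_printoptions(precision=4,suppress=True)
s=manip.state(); shot('wrist','w6.png'); print(s['t'],s['position'],s['contact_force'])
for n,z in(('bolt_knob',.244),('catch_pad',.238),('keeper',.21)):
    for u,v,c in mark('wrist',n): print(n,u,v,c,backw(u,v,z,s))
```

```text
9.8 [ 0.5234 -0.047   0.3507] [ 0.089  -0.8032  0.4274]
bolt_knob 349.2 210.1 0.77 [ 0.5454 -0.0247  0.244 ]
catch_pad 273.7 266.4 0.92 [ 0.4957 -0.06    0.238 ]
keeper 343.8 343.1 0.92 [ 0.5398 -0.1354  0.21  ]
```

View pics/w6.png

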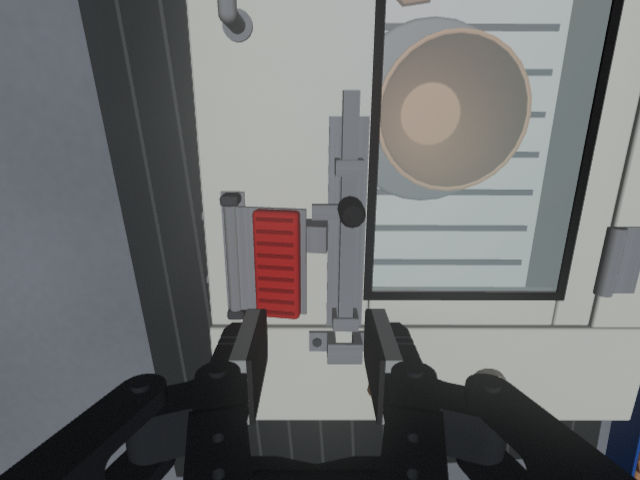

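The bolt is open, with the knob at (350,211). The lug at (325,212) sits past the tooth at (317,237), the catch is up, and the gripper is clear.

```bash
python3 -c "
from cell import manip
print(manip.close_job())"
```

```text
the job is handed in; nothing more can be done
None
```

The job is handed in, with no verdict returned: the bolt was pushed to its hard stop with the catch held down, then the catch was let go and looks sprung up behind the bolt in the last picture, with the arm clear.

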